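# Feel along the sealing rim of an open mould

### The job

Check the sealing rim of the open injection mould for burrs: shut the fingers and, with the fingertips pointing down, stroke lightly along the whole top of the U-shaped rim, from the leg end next to the round sprue bush, round the bend, to the end of the other leg. Keep the touch so light that the spring-mounted plate hardly sinks, keep off the polished cavity insert inside the U, and leave the loose screw, wrench and plastic ring alone. Then lift clear.

Things in the scene. Friction and masses are not known exactly. Their poses are not given: they have to be found in the camera images.
- mould: Open half of an injection mould, fixed to the bench: aluminium base 200 x 160 x 22 mm and above it, on corner springs, a dark steel plate of the same outline, its top 51 mm above the bench. Origin: centre of the underside. x runs along the 200 mm side towards the bend of the U-shaped rim, z is up. At corners (88, 68) and (-88, -68) mm steel pins 12 mm thick rise 14 mm above the plate.
- float_plate (a joint): How far the dark steel plate (with rim and cavity insert) is pushed down on its springs, m: 0 at rest (fully up), 0.012 at the lower stop. It starts to yield at about 1.2 N and then sinks about 1.2 mm per newton. A light touch stays under 0.008 (about 7 N).
- rim: Plain aluminium ridge 10 mm wide, 10 mm high on the plate, a U seen from above: two 50 mm legs, 90 mm apart (centre lines), joined by a half circle of 45 mm radius. Its flat top is 61 mm above the bench at rest. Origin: middle of the plate's top, 10 mm below the rim's top; axes as the mould's. Legs end at x -47.5 mm (first leg y +45, other y -45); bend's centre at x +2.5, y 0. Moves only down.
- sprue (a point): Centre of the top of the sprue bush, a round bright metal boss with a small dark hole 28 mm wide and 6 mm high (4 mm lower than the rim) on the plate, 33 mm beyond the end of one leg of the U: the rim is traced from that leg's end. At x -80, y +39 mm of the mould.
- cavity: Polished cavity insert, a flat steel slab 50 x 44 x 2.5 mm with round rings on it, on the plate between the legs of the U, its top 7.5 mm below the rim's top. Origin: centre of its underside. Not to be touched.
- cap_screw: Loose cap screw standing on its head on the bench beside the mould: head 20 mm wide and 12 mm high, shank 12 mm, 46 mm tall in all. Origin: centre of the underside. Leave alone.
- wrench: Loose steel wrench, 150 mm long, lying on the bench beyond the bend side of the mould. Origin: middle of its underside. Leave alone.
- moulded_ring: Loose moulded white plastic ring, 52 mm outside, 30 mm hole, 12 mm high, flat on the bench beside the mould. Origin: centre of the underside. Leave alone.
- mark0 (a point): Point 1 of 9 (nothing is drawn there) on the centre line of the rim's flat top, about 27.7 mm apart along it, in tracing order, this one 5 mm inside the end of the leg by the sprue bush. The point midway between the fingertips (fingers shut and pointing down) should pass within 13 mm of it while they touch the rim.
- mark1 (a point): Point 2 of 9 (nothing is drawn there) on the centre line of the rim's flat top, about 27.7 mm apart along it, in tracing order. The point midway between the fingertips (fingers shut and pointing down) should pass within 13 mm of it while they touch the rim.
- mark2 (a point): Point 3 of 9 (nothing is drawn there) on the centre line of the rim's flat top, about 27.7 mm apart along it, in tracing order. The point midway between the fingertips (fingers shut and pointing down) should pass within 13 mm of it while they touch the rim.
- mark3 (a point): Point 4 of 9 (nothing is drawn there) on the centre line of the rim's flat top, about 27.7 mm apart along it, in tracing order. The point midway between the fingertips (fingers shut and pointing down) should pass within 13 mm of it while they touch the rim.
- mark4 (a point): Point 5 of 9 (nothing is drawn there) on the centre line of the rim's flat top, about 27.7 mm apart along it, in tracing order. The point midway between the fingertips (fingers shut and pointing down) should pass within 13 mm of it while they touch the rim.
- mark5 (a point): Point 6 of 9 (nothing is drawn there) on the centre line of the rim's flat top, about 27.7 mm apart along it, in tracing order. The point midway between the fingertips (fingers shut and pointing down) should pass within 13 mm of it while they touch the rim.
- mark6 (a point): Point 7 of 9 (nothing is drawn there) on the centre line of the rim's flat top, about 27.7 mm apart along it, in tracing order. The point midway between the fingertips (fingers shut and pointing down) should pass within 13 mm of it while they touch the rim.
- mark7 (a point): Point 8 of 9 (nothing is drawn there) on the centre line of the rim's flat top, about 27.7 mm apart along it, in tracing order. The point midway between the fingertips (fingers shut and pointing down) should pass within 13 mm of it while they touch the rim.
- mark8 (a point): Point 9 of 9 (nothing is drawn there) on the centre line of the rim's flat top, about 27.7 mm apart along it, in tracing order, this one 5 mm inside the end of the other leg. The point midway between the fingertips (fingers shut and pointing down) should pass within 13 mm of it while they touch the rim.

How it is judged:
By the outcome, as a careful person would: the job done as asked, in the order asked, and still so for the second after the job is handed in, with the robot touching nothing.
It also fails if it takes over 45 s, if anything falls off the work surface, if the arm or the gripper's body presses on something with over 40 N, if the wrist force passes 120 N, or if a joint passes its speed limit or range.

### The arm

A 6-joint arm with a two-finger parallel gripper is mounted at the origin on the work surface. World frame = base frame: x ahead of the robot, y to its left, z up, the work surface at z = 0. Lengths are in m, angles in rad, forces in N, time in s.
With the tool pointing down it reaches from about 0.425 to 0.95 m from the base axis. Payload 3.5 kg.
Tool frame: the origin (TCP) lies between the finger pads; the fingertips stand 19 mm ahead of it and the grasp point (between the pads) is the TCP (ctrl.nose_length is the distance from the TCP to the fingertips, in m); z points along the fingers, y is the line along which they close (so a half turn about z gives the same grasp; the last joint's range is limited). The gripper opens to 85 mm and grips with 20 to 120 N. Pads are 22 mm wide; open, the fingers measure 114 mm over their backs; the gripper's body (76 mm by 85 mm) begins 54 mm behind the grasp point. The pads swing forward as they close: fully open they stand 13 mm farther back than shut.
Start: joints at [1.068, 0.286, 1.577, -0, 1.279, -0.15], TCP at [0.233, 0.633, 0.25] pointing down, gripper open.
Joint ranges: [-2.77, 2.77], [-0.9, 2.22], [0.21, 2.48], [-1.53, 4.67], [0.24, 2.81], [-2.84, 2.84]. Speed limits (rad/s): [2.79, 2.79, 3.14, 3.14, 3.14, 3.14].

### API

Orientations are given as a unit quaternion [x, y, z, w].
In Python, from plant import ctrl gives the robot as it stands.
- The arm moves only by the tool apply_moves, never from a script. Its argument "series" is a list of rows, each a list of 6 numbers: the shift along the world's x, y, z scaled (see below), then the turn, a rotation vector about the world's x, y, z scaled (see below). A call has 1 to 20 rows; each row is the pose to reach, as a shift and turn from the pose commanded when the call began; what a row does not reach only later rows make up. The controller multiplies each number of a shift by 0.8 m and each number of a turn by 45 degrees. A row lasts 1/8 s, in which the tool goes at most 62.5 mm and 10.7 degrees, less where a joint would pass 70% of its speed; a pose out of reach is approached as far as the arm can. A call with a number of a shift or a turn outside -1 to 1 is refused whole. A call with a gripper value outside its range is refused whole. "jaw" is the opening, from 0 (shut) to 1 (fully open), set as the call begins (left out, the last holds). The fingers move at their own pace and stop on an object; "squeeze" is the grip in N (left out, the last holds). Time passes only in rows, so rows that repeat a pose let the fingers close. It gives the time, the measured TCP pose, the force, the opening and the grip force at its end, in the units of the state.
- ctrl.get_state(): the state, without advancing time (a new reading comes with each control period).
- ctrl.read_camera(name): name is "scene" or "top"; returns the picture (480x640x3 uint8, red, green, blue); there is no depth.
- ctrl.get_calibration(name): a dict with "fx", "fy", "cx", "cy" (pixels), "xyz" and "orientation" of the camera in the world. Camera axes: x right, y up, looking along -z (the intrinsics and any distortion apply to the point x, -y, -z); pixel columns grow to the right and rows downward; lengths in m; the calibration is good to about 2 mm. A picture is of the moment at which its call begins. get_calibration takes no time and is no camera call.
- ctrl.sign_off(): hands the job in; it is judged then, once.
Trained networks look in the newest picture that a camera, given by its name, has taken for a name from the list of things; names that differ only in an ending like _2 or _b are one class to them, and where a whole thing is asked for, a point or a joint stands for the part that bears it (a point fixed in the world has none). Each returns a list of dicts, best first, with "p" (0 to 1); they miss things now and then, are a little off and sometimes report something else, mostly with a low value. They report only what shows in the picture. A call takes as long as a camera call.
- ctrl.boxes_of(thing, camera): "xy" ([column, row] as shares, 0 to 1, of the picture: columns of its width, rows of its height, amid what is visible of it).
- ctrl.silhouettes(thing, camera): "pixels" (480x640 bool, what is visible of it) and "xy" ([column, row] as shares, 0 to 1, of the picture: columns of its width, rows of its height, amid what is visible of it).
The state is a dict: "time": time; "qpos": joint angles; "dq": joint speeds; "joint_efforts": joint torques, N m; "eef_pos": TCP position; "tcp_rot": TCP orientation; "contact_force": force on the tool from outside, world axes, zero at the start; "wrist_torque": the same for the moment, N m; "opening": opening from 0.0 (shut) to 1.0 (fully open); "finger_force": force on a finger pad.
Only numpy, scipy, OpenCV 4.12 (cv2) and the standard library are available. Lean on these libraries where they do the work, as an engineer would, in place of code of your own. Each camera call takes 0.05 s, during which the arm holds its last target. There are 200 camera calls.

## Working session

There is one attempt and no reset: what is moved stays moved. The work goes in short steps, Python scripts to look and compute and a tool call to move; the robot and the scene stay as the last step left them, time stands still between calls to the robot, and variables do not carry over. Pictures are saved under pics/ and viewed, at most 10 in all, crops included, and the job is handed in when it is done.

Besides the shell and the picture viewer there is one more tool, called after ">>>" by a JSON object that holds its "api" and its "payload", one argument or row to a line. apply_moves: Moves the arm, as the interface text tells. Shifts and turns lie within -1 to 1; 1 stands for 0.8 m of shift or 45 degrees of turn. Its arguments: {"type":"object","properties":{"series":{"type":"array"},"jaw":{"type":"number"},"squeeze":{"type":"number"}},"required":["series"]}

```bash
mkdir -p pics; python3 - <<'E'
from plant import ctrl
import cv2
s=ctrl.get_state();print({k:s[k] for k in('time','eef_pos','tcp_rot','contact_force','opening')},ctrl.nose_length)
for c in('top','scene'):
    cv2.imwrite(f'pics/{c}0.png',ctrl.read_camera(c)[:,:,::-1]);print(c,ctrl.get_calibration(c))
    for t in('mould','rim','sprue','cavity'):
        print(t,[(d['p'],d['xy']) for d in ctrl.boxes_of(t,c)][:2])
E
```

```text
{'time': 0.0, 'eef_pos': array([0.23289566, 0.63288069, 0.24889523]), 'tcp_rot': array([ 1.75507362e-01,  9.84477385e-01, -1.13757437e-03, -3.88121487e-04]), 'contact_force': array([1.2422281 , 0.74335685, 0.10567914]), 'opening': 1.0026639416828669} 0.019
top {'fx': 496.51142139724965, 'fy': 496.51142139724965, 'cx': 323.1414508228756, 'cy': 237.879739094496, 'xyz': array([0.45077534, 0.02096895, 0.8342158 ]), 'orientation': array([-0.06734106,  0.0362453 ,  0.71250357, -0.69748844])}
mould [(0.75, [0.5861, 0.4927])]
rim [(0.61, [0.623, 0.4548])]
sprue [(0.66, [0.6064, 0.4335]), (0.65, [0.5942, 0.4856])]
cavity [(0.95, [0.5877, 0.5069]), (0.35, [0.622, 0.46])]
scene {'fx': 588.9019556414975, 'fy': 588.9019556414975, 'cx': 333.52948559524447, 'cy': 237.51022516066362, 'xyz': array([1.09368174, 0.02224223, 0.59068439]), 'orientation': array([0.28445034, 0.25922256, 0.64200885, 0.66311108])}
mould [(0.67, [0.4125, 0.5623])]
rim [(0.71, [0.3994, 0.5621])]
sprue [(0.61, [0.4102, 0.54])]
cavity [(0.94, [0.4242, 0.506])]
```

View pics/top0.png

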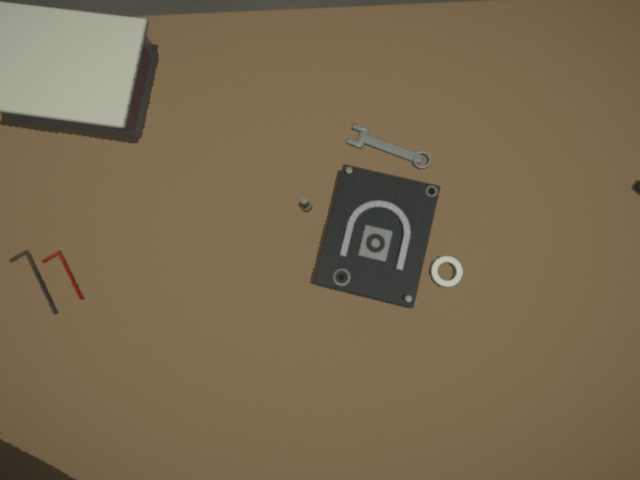

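View pics/scene0.png

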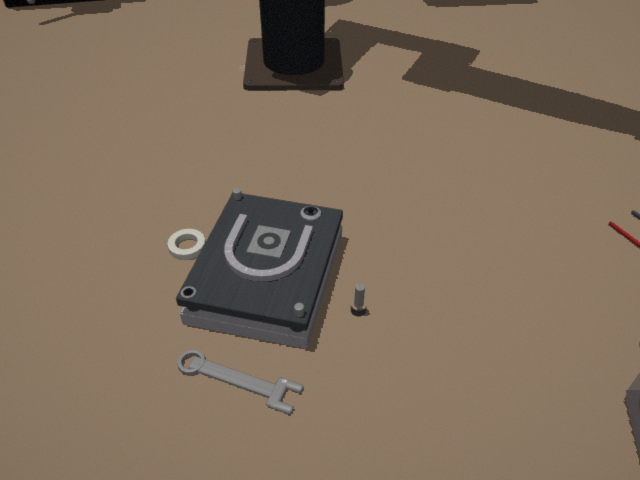

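The top view shows the mould with the bend facing away from the robot. The sprue bush is at about (342,277), leg ends at (344,256) and (401,269), pins at (349,170) and (408,298). In the scene view the sprue is at (311,213), leg ends at (308,228) and (243,217), pins at (299,308) and (237,193).

```bash
cat > h.py <<'E'
import numpy as np
from scipy.spatial.transform import Rotation as R
from plant import ctrl
def proj(P,c):
    k=ctrl.get_calibration(c); q=R.from_quat(k['orientation']).inv().apply(np.atleast_2d(P)-k['xyz'])
    return np.c_[k['cx']+k['fx']*q[:,0]/-q[:,2], k['cy']-k['fy']*q[:,1]/-q[:,2]]
def world(m,p):  # p=(x,y,yaw), m mould-frame points
    return R.from_euler('z',p[2]).apply(m)+[p[0],p[1],0]
E
python3 - <<'E'
from h import *
import cv2
from scipy.optimize import least_squares,minimize
m=np.array([[-80,39,57],[-47.5,45,61],[-47.5,-45,61],[88,68,65],[-88,-68,65]])/1e3
px={'top':[(342,277),(344,256),(401,269),(349,170),(408,298)],'scene':[(311,213),(308,228),(243,217),(299,308),(237,193)]}
px={c:np.array(v,float) for c,v in px.items()}
for cs in(['top'],['scene'],['top','scene']):
    r=least_squares(lambda p:np.concatenate([(proj(world(m,p),c)-px[c]).ravel() for c in cs]),[.45,-.05,-.2],loss='soft_l1')
    print(cs,r.x.round(4),r.fun.round(1).tolist())
p0=r.x
a=np.linspace(np.pi/2,-np.pi/2,25)
def U(rad): return np.c_[2.5+rad*np.cos(a),rad*np.sin(a)]
o=np.vstack([[-47.5,50],U(50),[-47.5,-50],[-47.5,-40],U(40)[::-1],[-47.5,40]]); o=np.c_[o,0*o[:,0]+61]/1e3
for c in('top','scene'):
    im=ctrl.read_camera(c); S=ctrl.silhouettes('rim',c); print(c,[(d['p'],d['pixels'].sum(),d['xy']) for d in S])
    s=S[0]['pixels'].astype(np.uint8)
    def cost(p):
        k=np.zeros((480,640),np.uint8); cv2.fillPoly(k,[np.round(proj(world(o,p),c)*16).astype(np.int32)],1,shift=4)
        return -(k&s).sum()/(k|s).sum()
    best=minimize(cost,p0,method='Nelder-Mead',options=dict(initial_simplex=p0+np.vstack([np.zeros(3),np.diag([.006,.006,.06])])))
    print(best.x.round(4),best.fun,cost(p0))
    v=cv2.resize(im[:,:,::-1].copy(),None,fx=4,fy=4)
    cv2.polylines(v,[np.round(proj(world(o,p0),c)*4+1.5).astype(np.int32)],True,(0,0,255))
    u=proj(world(np.array([[0,0,.05]]),p0),c)[0]*4
    cv2.imwrite(f'pics/{c}1.png',v[int(u[1])-300:int(u[1])+300,int(u[0])-350:int(u[0])+350])
E
```

```text
['top'] [ 0.5709 -0.0328 -0.2583] [0.3, -0.0, -0.6, -0.3, -1.1, 0.2, 0.1, -0.0, 1.2, 0.2]
['scene'] [ 0.5759 -0.0311 -0.262 ] [-0.2, -0.0, 1.1, -0.1, -0.1, -0.5, 0.1, 1.5, -0.7, -0.9]
['top', 'scene'] [ 0.5724 -0.0318 -0.2623] [-0.5, -1.1, -1.3, -1.4, -1.9, -0.7, -0.3, -1.1, 0.3, -0.7, -0.8, -1.7, 0.5, -2.0, -0.4, -2.3, -0.6, -0.9, -1.0, -2.6]
top [(0.76, np.int64(1091), [0.6131, 0.4419]), (0.34, np.int64(58), [0.473, 0.4188])]
[ 0.58    0.0161 -0.5922] 8496888103965708.0 1.5619597014148646e+16
scene [(0.93, np.int64(1636), [0.3989, 0.5648])]
[ 0.5529  0.0036 -0.1903] 6614106874761403.0 1.0960632248193434e+16<stdin>:19: RuntimeWarning: overflow encountered in scalar negative
```

View pics/top1.png

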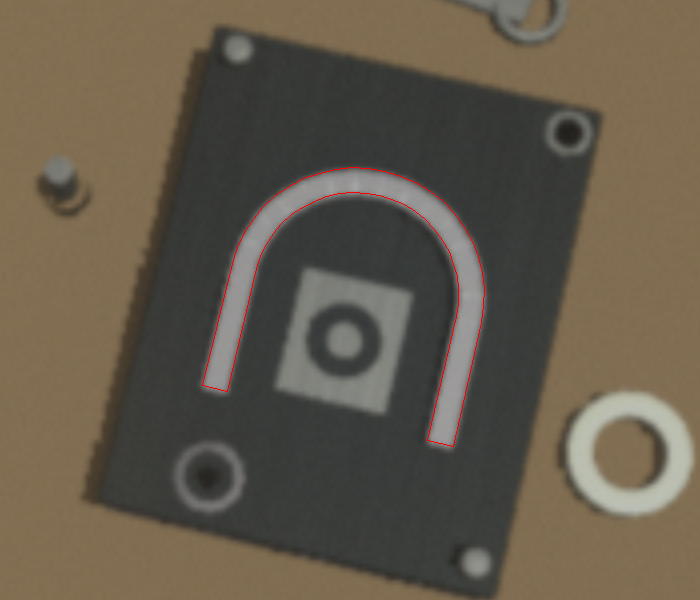

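View pics/scene1.png

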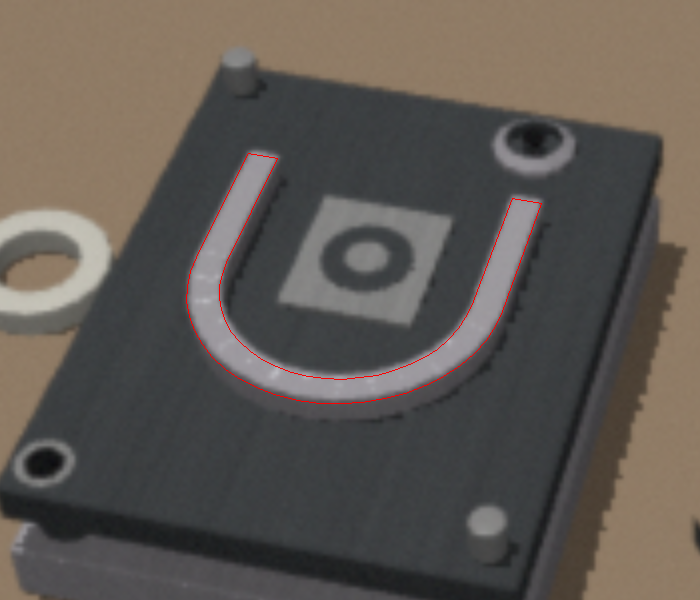

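The overlay of the fitted pose lies on the rim in both views, so the mould is at (0.572, -0.032) with yaw -0.262. Next I work out the start point and the path.

```bash
cat > path.py <<'E'
from h import *
p=(.572,-.032,-.2615)
a=np.linspace(np.pi/2,-np.pi/2,22)
L=np.linspace(-46,2.5,8)[:-1]
m=np.vstack([np.c_[L,0*L+45],np.c_[2.5+45*np.cos(a),45*np.sin(a)],np.c_[L[::-1],0*L-45]])
W=world(np.c_[m,0*m[:,0]+61]/1e3,p)
E
python3 - <<'E'
from path import *
print(len(W)); print(W[0]); print(((W-W[0])/.8).round(4)[:,:2].tolist())
print('approach',(W[0]-[.233,.633,0])[:2]/.8)
E
```

```text
36
[0.53919769 0.02336252 0.061     ]
[[0.0, 0.0], [0.0084, -0.0022], [0.0167, -0.0045], [0.0251, -0.0067], [0.0335, -0.009], [0.0418, -0.0112], [0.0502, -0.0134], [0.0586, -0.0157], [0.0665, -0.0184], [0.0739, -0.0224], [0.0807, -0.0274], [0.0866, -0.0333], [0.0916, -0.0401], [0.0956, -0.0475], [0.0984, -0.0554], [0.0999, -0.0637], [0.1002, -0.0721], [0.0993, -0.0805], [0.0971, -0.0886], [0.0938, -0.0963], [0.0893, -0.1034], [0.0838, -0.1098], [0.0774, -0.1153], [0.0703, -0.1197], [0.0626, -0.1231], [0.0545, -0.1253], [0.0461, -0.1262], [0.0377, -0.1259], [0.0295, -0.1243], [0.0211, -0.1221], [0.0127, -0.1199], [0.0044, -0.1176], [-0.004, -0.1154], [-0.0124, -0.1132], [-0.0207, -0.1109], [-0.0291, -0.1087]]
approach [ 0.38274712 -0.76204685]
```

>>> {"api": "apply_moves", "payload": {
  "jaw": 0,
  "squeeze": 20,
  "series": [
    [0.03,-0.06,0,0,0,0],
    [0.06,-0.12,0,0,0,0],
    [0.09,-0.18,0,0,0,0],
    [0.12,-0.24,0,0,0,0],
    [0.15,-0.3,0,0,0,0],
    [0.18,-0.36,0,0,0,0],
    [0.21,-0.42,0,0,0,0],
    [0.24,-0.48,0,0,0,0],
    [0.27,-0.54,0,0,0,0],
    [0.3,-0.6,0,0,0,0],
    [0.33,-0.66,0,0,0,0],
    [0.36,-0.71,0,0,0,0],
    [0.375,-0.745,0,0,0,0],
    [0.383,-0.762,-0.03,0,0,0],
    [0.383,-0.762,-0.08,0,0,0],
    [0.383,-0.762,-0.12,0,0,0],
    [0.383,-0.762,-0.15,0,0,0],
    [0.383,-0.762,-0.1625,0,0,0],
    [0.383,-0.762,-0.1625,0,0,0],
    [0.383,-0.762,-0.1625,0,0,0]
  ]
}}

```text
time: 3.2
eef_pos: [0.5406, 0.0237, 0.1217]
tcp_rot: [0.175, 0.984, 0.0, 0.001]
contact_force: [-0.1, -0.5, 0.4]
opening: -0.002
finger_force: 0.0
```

```bash
python3 - <<'E'
from path import *
import cv2
s=ctrl.get_state();print({k:s[k] for k in('time','eef_pos','tcp_rot','contact_force','opening','qpos')})
v=ctrl.read_camera('scene')[:,:,::-1]
cv2.imwrite('pics/scene2.png',cv2.resize(v[100:340,130:430],None,fx=2.5,fy=2.5))
t=s['eef_pos']+R.from_quat(s['tcp_rot']).apply([0,0,.019]); print(t,(proj(t,'scene')-[130,100])*2.5)
E
```

```text
{'time': 3.2, 'eef_pos': array([0.54056045, 0.02373115, 0.12174087]), 'tcp_rot': array([1.75437299e-01, 9.84489811e-01, 4.15980010e-05, 1.25070346e-03]), 'contact_force': array([-0.08932913, -0.50469921,  0.43736038]), 'opening': -0.0023122159773677218, 'qpos': array([-1.43704378e-01,  1.37445218e-01,  2.00505008e+00,  1.79365111e-06,
        9.96594561e-01, -1.36180152e+00])}
[0.54060751 0.02372436 0.10274093] [[445.16938559 257.9429361 ]]
```

View pics/scene2.png

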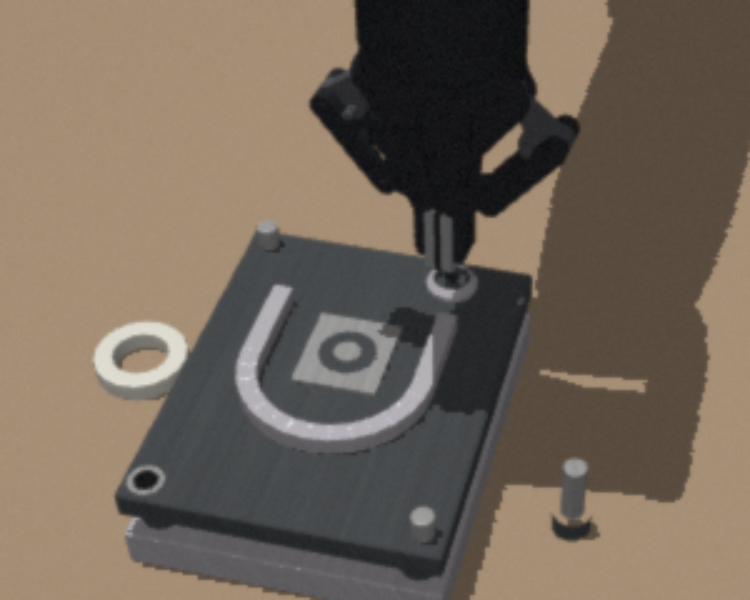

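The shut fingertips, at about (445,262) in the crop, hang over the first leg's end. Their projection agrees with this. Next is a gentle descent.

>>> {"api": "apply_moves", "payload": {
  "series": [
    [0,0,-0.015,0,0,0],
    [0,0,-0.03,0,0,0],
    [0,0,-0.04,0,0,0],
    [0,0,-0.045,0,0,0],
    [0,0,-0.047,0,0,0],
    [0,0,-0.049,0,0,0],
    [0,0,-0.049,0,0,0],
    [0,0,-0.049,0,0,0]
  ]
}}

```text
time: 4.25
eef_pos: [0.5398, 0.0238, 0.0814]
tcp_rot: [0.175, 0.984, -0.0, 0.0]
contact_force: [0.2, -0.1, 0.5]
opening: 0.002
finger_force: 0.0
```

>>> {"api": "apply_moves", "payload": {
  "series": [
    [0,0,-0.001,0,0,0],
    [0,0,-0.002,0,0,0],
    [0,0,-0.003,0,0,0],
    [0,0,-0.004,0,0,0],
    [0,0,-0.004,0,0,0],
    [0,0,-0.004,0,0,0]
  ]
}}

```text
time: 5.0
eef_pos: [0.5397, 0.0238, 0.0781]
tcp_rot: [0.175, 0.984, 0.0, 0.0]
contact_force: [-0.7, -0.7, 2.8]
opening: 0.004
finger_force: 1.4
```

Contact is made at about 2.8 N. Now I trace the first half.

>>> {"api": "apply_moves", "payload": {
  "series": [
    [0.004,-0.001,-0.0005,0,0,0],
    [0.0084,-0.0022,-0.001,0,0,0],
    [0.0167,-0.0045,-0.001,0,0,0],
    [0.0251,-0.0067,-0.001,0,0,0],
    [0.0335,-0.009,-0.001,0,0,0],
    [0.0418,-0.0112,-0.001,0,0,0],
    [0.0502,-0.0134,-0.001,0,0,0],
    [0.0586,-0.0157,-0.001,0,0,0],
    [0.0665,-0.0184,-0.001,0,0,0],
    [0.0739,-0.0224,-0.001,0,0,0],
    [0.0807,-0.0274,-0.001,0,0,0],
    [0.0866,-0.0333,-0.001,0,0,0],
    [0.0866,-0.0333,-0.001,0,0,0]
  ]
}}

```text
time: 6.62
eef_pos: [0.61, -0.0036, 0.0775]
tcp_rot: [0.176, 0.984, -0.0, 0.001]
contact_force: [1.4, 0.5, 1.9]
opening: -0.0
finger_force: 1.6
```

>>> {"api": "apply_moves", "payload": {
  "series": [
    [0.005,-0.0068,-0.0005,0,0,0],
    [0.009,-0.0142,-0.0005,0,0,0],
    [0.0118,-0.0221,-0.0005,0,0,0],
    [0.0133,-0.0304,-0.0005,0,0,0],
    [0.0136,-0.0388,-0.0005,0,0,0],
    [0.0127,-0.0472,-0.0005,0,0,0],
    [0.0105,-0.0553,-0.0005,0,0,0],
    [0.0072,-0.063,-0.0005,0,0,0],
    [0.0027,-0.0701,-0.0005,0,0,0],
    [0.0027,-0.0701,-0.0005,0,0,0]
  ]
}}

```text
time: 7.88
eef_pos: [0.6108, -0.06, 0.0768]
tcp_rot: [0.175, 0.984, -0.001, 0.0]
contact_force: [0.5, -0.5, 4.0]
opening: -0.002
finger_force: 1.9
```

```bash
python3 - <<'E'
from path import *
import cv2
s=ctrl.get_state();print(s['eef_pos'],s['contact_force'],W[20])
v=ctrl.read_camera('scene')[:,:,::-1]
cv2.imwrite('pics/scene3.png',cv2.resize(v[100:340,130:430],None,fx=2.5,fy=2.5))
E
```

```text
[ 0.61076366 -0.05995755  0.07683879] [ 0.45481226 -0.47252895  3.97417777] [ 0.61062991 -0.05935739  0.061     ]
```

View pics/scene3.png

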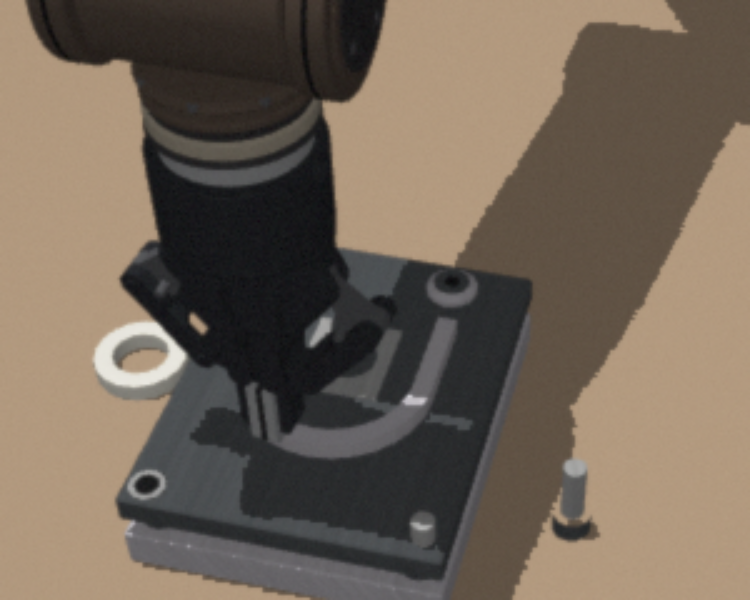

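The fingertips, at about (262,435) in the crop, are on the far bend of the rim, and the plate has barely sunk. I finish the trace.

>>> {"api": "apply_moves", "payload": {
  "series": [
    [-0.0055,-0.0064,0,0,0,0],
    [-0.0119,-0.0119,0,0,0,0],
    [-0.019,-0.0163,0,0,0,0],
    [-0.0267,-0.0197,0,0,0,0],
    [-0.0348,-0.0219,0,0,0,0],
    [-0.0432,-0.0228,0,0,0,0],
    [-0.0516,-0.0225,0,0,0,0],
    [-0.0598,-0.0209,0,0,0,0],
    [-0.0682,-0.0187,0,0,0,0],
    [-0.0766,-0.0165,0,0,0,0],
    [-0.0849,-0.0142,0,0,0,0],
    [-0.0933,-0.012,0,0,0,0],
    [-0.1017,-0.0098,0,0,0,0],
    [-0.11,-0.0075,0,0,0,0],
    [-0.1184,-0.0053,0,0,0,0],
    [-0.1184,-0.0053,0,0,0,0]
  ]
}}

```text
time: 9.93
eef_pos: [0.5151, -0.0627, 0.0764]
tcp_rot: [0.175, 0.984, 0.0, -0.001]
contact_force: [0.6, 0.0, 3.8]
opening: -0.003
finger_force: 2.1
```

>>> {"api": "apply_moves", "payload": {
  "series": [
    [0,0,0.01,0,0,0],
    [0,0,0.04,0,0,0],
    [0,0,0.08,0,0,0],
    [0,0,0.12,0,0,0],
    [0,0,0.15,0,0,0],
    [0,0,0.15,0,0,0],
    [0,0,0.15,0,0,0],
    [0,0,0.15,0,0,0]
  ]
}}

```text
time: 10.92
eef_pos: [0.5152, -0.0628, 0.1947]
tcp_rot: [0.175, 0.984, 0.0, -0.002]
contact_force: [-0.3, -0.5, -0.4]
opening: 0.001
finger_force: 0.0
```

```bash
python3 - <<'E'
from plant import ctrl
s=ctrl.get_state();print(s['time'],s['eef_pos'],s['contact_force'],s['dq'].round(3))
print(ctrl.sign_off())
E
```

```text
10.925 [ 0.51518262 -0.0627833   0.19471307] [-0.3326286  -0.50824976 -0.43190278] [ 0.001  0.    -0.004  0.002 -0.001  0.   ]
the job is handed in; nothing more can be done
None
```

I stroked the whole rim with shut fingers, from the leg end by the sprue bush round to the end of the other leg. The contact readings I took were about 2–4 N; I then lifted clear and handed the job in at 10.9 s, and no verdict came back.

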